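# Load a bar in the marking press and stamp it with the guarded foot pedal

### The job

Pull the long flat steel bar out of the slanted rack (leave the thin round rod where it is), lay it flat in the channel of the marking press with its far end under the head and up to the end stop, and let go of it. Only then press the guarded foot pedal fully down to its stop with the gripper, keep it down for about half a second and let it spring back up. Leave the bar in the press and do not shift anything else on the bench.

Things in the scene. Friction and masses are not known exactly. Their poses are not given: they have to be found in the camera images.
- bar: Flat steel bar 200 x 25 x 10 mm, 0.38 kg, a dark dot near each end. Origin: centre of its lower end face; z along its length, y across its 25 mm width, x through its thickness. At the start it leans 50 degrees from vertical in one of the rack's two slots, upper end ahead and to the left. Either end may go first into the press.
- bar_mid (a point): Middle of the bar (100 mm along z from its origin), axes as the bar's. On the way out pull the bar along its own length.
- rod: Round steel rod 10 mm in diameter, 150 mm long, leaning in the other slot of the rack, 65 mm beside the bar: to be left in place. Origin: centre of its lower end, z along it.
- rack: Dark steel rack, base 170 (x) x 130 (y) x 10 mm, origin at the centre of its underside. Slots at y = -32.5 and +32.5 mm, slanted 50 degrees from vertical towards +x: a sleeve (37 mm wide outside) holds the lowest 55 mm of the bar, whose foot is at x = -60, z = 24 mm; above it the bar lies on a strip only 18 mm wide (fingers pass either side), up to 130 mm along.
- press: Grey bench marking press, base 330 x 100 x 20 mm (x -110 to +220), origin on the table under the middle of the seated bar; x along the channel, away from the robot. Head: box 60 mm wide, front face at x = 55, underside at z = 180 mm, top 290 mm; column behind it at x = 140 to 200 mm, 50 mm wide. End stop: face at x = 100 mm, top at z = 70 mm.
- nest (a point): Where the middle of the bar is when seated against the end stop (50 mm above the table), axes as the press's. The bar lies on two dark blocks (tops 5 mm below this point) at x = -85 to -55 (only 20 mm wide) and x = +40 to +95 mm from it; on the far one between cheeks 32 mm apart that rise 3 mm above this point. Before the far block fingers have room down to 30 mm below it.
- pedal_unit: Foot pedal under a wire guard hood: base 200 (x) x 130 (y) x 8 mm, origin at the centre of its underside, open towards -x. Roof of 8 mm steel bars 22 mm apart, x = -60 to +92 mm, underside at z = 145 mm; upright bars at x = -30 and +88 mm, y = -59 and +59 mm. Pedal plate 122 x 95 x 8 mm, axle at its rear (x = 60, z = 25 mm), front edge at x = -58 mm.
- ram (a joint): Travel of the press's ram (m), 0 up; it follows the pedal. A steel cylinder 26 mm in diameter at x = 78 mm of the press; when up its lower face is 110 mm above the table (55 mm above the top of the seated bar), and the 44 mm collar round it has its underside at 140 mm: the bar's far end must go in beneath it from the -x side.
- pedal_pad (a point): Point on the pedal's top face, mid-width, 110 mm from the axle and 12 mm from the front edge: the place to press. It lies under the guard, 10 mm behind the edge of the roof, so the tool must come in slanted from the -x side. At rest 55 mm above the table, at the stop 29 mm.
- pedal (a joint): Pedal angle (rad): 0 up at rest, 0.24 fully down at its stop; the spring needs about 6 N to start and 11 N at the stop (at pedal_pad). The ram of the press comes down with it.
- tape: Bystander, loose: roll of brown tape standing flat (ring, outer diameter 90 mm, height 48 mm). Origin: centre of its underside.
- flange: Bystander, loose: single steel flange ring lying flat (outer diameter 90 mm, height 16 mm). Origin: centre of its underside.
- can: Bystander, loose: upright can (diameter 66 mm, height 160 mm). Origin: centre of its underside.
- jar: Bystander, loose: jar (diameter 60 mm, height 80 mm). Origin: centre of its underside.

How it is judged:
By the outcome, as a careful person would: the job done as asked, in the order asked, and still so for the second after the job is handed in, with the robot touching nothing.
It also fails if it takes over 58 s, if anything falls off the work surface, if the arm or the gripper's body presses on something with over 40 N, if the wrist force passes 120 N, or if a joint passes its speed limit or range.

### The arm

A 6-joint arm with a two-finger parallel gripper is mounted at the origin on the work surface. World frame = base frame: x ahead of the robot, y to its left, z up, the work surface at z = 0. Lengths are in m, angles in rad, forces in N, time in s.
With the tool pointing down it reaches from about 0.35 to 0.85 m from the base axis. Payload 8.1 kg.
Tool frame: the origin (TCP) lies between the finger pads; the fingertips stand 11 mm ahead of it and the grasp point (between the pads) lies 8 mm behind it; y points along the fingers, x is the direction in which the jaws open and shut, and the axes are right-handed (so a half turn about y gives the same grasp; the last joint's range is limited). The gripper opens to 93 mm and grips with 3 to 60 N. Pads are 15 mm wide; open, the fingers measure 128 mm over their backs; the gripper's body (75 mm by 188 mm) begins 65 mm behind the grasp point.
Start: joints at [1.062, 0.13, 1.488, -0, 1.523, -0.085], TCP at [0.247, 0.547, 0.23] pointing down, gripper open.
Joint ranges: [-2.96, 2.96], [-0.89, 2.26], [0.02, 2.5], [-1.34, 4.48], [0, 2.73], [-2.66, 2.66]. Speed limits (rad/s): [2.39, 2.39, 2.79, 3.14, 3.14, 3.14].

### API

Orientations are given as a rotation vector (axis times angle).
In Python, from plant import readout, optics, robot gives the robot as it stands.
- The arm moves only by the shell command python3 -m creep 'ROWS' [FORCE]. ROWS is JSON, a list that holds one entry, the list of rows, each a list of 7 numbers: the closure, from 0 (fully open) to 1 (shut), then the shift along the tool's x, y, z in cm, then the turn, a rotation vector about the tool's x, y, z in degrees. In form: [[[grip, x, y, z, wx, wy, wz], ...]]. A call has exactly 8 rows; each row shifts and turns the pose as measured when the row begins, along the tool's axes as they then stand; what a row does not reach is not made up. A row lasts 1/10 s, in which the tool goes at most 50 mm and 8.59 degrees, less where a joint would pass 70% of its speed; a pose out of reach is approached as far as the arm can. A call is refused whole if a number of a shift passes 5 or a number of a turn 8.59, either way. A call with a gripper value outside its range is refused whole. The fingers move at their own pace and stop on an object; FORCE is the grip in N (left out, the last holds). Time passes only in rows, so rows that do not move let the fingers close, or fill a call up. It gives the time, the measured TCP pose, the force and the opening at its end, in the units of the state.
- readout.read_state(): the state, without advancing time (a new reading comes with each control period).
- optics.read_camera(name): name is "scene" or "top" or "wrist"; returns a dict with "frame" (420x560x3 uint8, red, green, blue), "depth" (420x560 float32, m along the optical axis (not along the pixel's ray), 0 where there is no reading), "intrinsics" (3x3 intrinsics, pixels), "R" (3x3) and "t" (3): a world point X has camera coordinates R X + t. Camera axes: x right, y down, z forward; pixel columns grow to the right and rows downward; lengths in m; the calibration is good to about 2 mm. A picture is of the moment at which its call begins.
- robot.close_job(): hands the job in, once; it reports no verdict.
The state is a dict: "t": time; "q": joint angles; "dq": joint speeds; "joint_torque": joint torques, N m; "tool_pos": TCP position; "orientation": TCP orientation; "force": force on the tool from outside, world axes, zero at the start; "wrist_torque": the same for the moment, N m; "opening": finger opening in m.
Only numpy, scipy, OpenCV 4.12 (cv2) and the standard library are available. Lean on these libraries where they do the work, as an engineer would, in place of code of your own. Each camera call takes 0.05 s, during which the arm holds its last target. There are 200 camera calls.

## Working session

There is one attempt and no reset: what is moved stays moved. The work goes in short steps, Python scripts to look and compute and a shell command to move; the robot and the scene stay as the last step left them, time stands still between calls to the robot, and variables do not carry over. Pictures are saved under pics/ and viewed, about 8 in all and at most 12, crops included, and the job is handed in when it is done.

```bash
ls; mkdir -p pics; cat > h.py <<'E'
import numpy as np, cv2
from plant import readout, optics, robot
from scipy.spatial.transform import Rotation as Ro
def cam(n,save=None):
    c=optics.read_camera(n); np.savez(f'pics/{n}.npz',**c)
    if save: cv2.imwrite(f'pics/{save}.png',c['frame'][:,:,::-1])
    return c
def cloud(c):
    K=c['intrinsics'];d=c['depth'];v,u=np.indices(d.shape)
    P=np.stack([(u-K[0,2])/K[0,0]*d,(v-K[1,2])/K[1,1]*d,d],-1)
    return (P-c['t'])@c['R']
E
python3 - <<'E'
from h import *
s=readout.read_state();print(s)
a=cam('scene');b=cam('top')
cv2.imwrite('pics/s0.png',a['frame'][:,:,::-1]);cv2.imwrite('pics/t0.png',b['frame'][:,:,::-1])
for c in(a,b):print(c['R'].round(3).tolist(),c['t'],c['intrinsics'][0],(c['depth']>0).mean())
E
```

```text
pics
{'t': 0.0, 'q': array([ 1.06158736e+00,  1.31174733e-01,  1.48923361e+00, -4.18226902e-05,
        1.52297509e+00, -8.53757501e-02]), 'dq': array([-0.00087108,  0.0015047 ,  0.00016604, -0.00105781, -0.00086219,
        0.00122163]), 'joint_torque': array([-1.60854594e-03, -5.59819758e+01, -4.91769826e+01,  7.68271554e-02,
        3.49295523e-02, -1.26074683e-04]), 'tool_pos': array([0.24647802, 0.5464603 , 0.22860439]), 'orientation': array([-1.38129889, -0.89042222,  0.8929895 ]), 'force': array([-0.20798305,  0.42030491,  0.11544743]), 'wrist_torque': array([0.01072509, 0.02573036, 0.01736586]), 'opening': 0.09308287982421948}
[[0.791, 0.612, 0.003], [0.425, -0.547, -0.721], [-0.439, 0.572, -0.693]] [-0.42226156 -0.20056506  1.36012796] [436.5832555    0.         283.72711229] 0.9961309523809524
[[-0.027, -0.999, -0.026], [-0.988, 0.031, -0.149], [0.149, 0.022, -0.989]] [-0.01714424  0.57179387  0.91028261] [408.35702144   0.         282.29031222] 0.9956547619047619
```

View pics/s0.png

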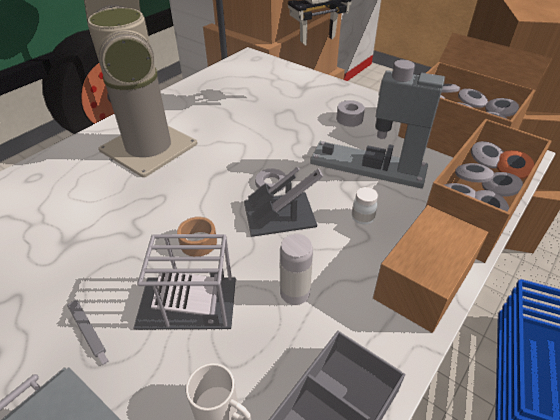

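View pics/t0.png

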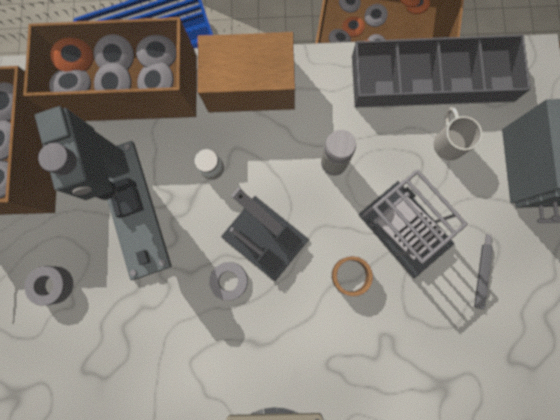

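The scene view shows the robot column at (140,100), the rack with bar and rod at about (280,200), the press at (390,130), the pedal hood at (185,280), can (296,265), jar (365,203), tape (350,112), flange (268,180). In the top view the rack is at (265,235), the press runs from (150,270) to (70,130), and the pedal unit is at (410,225), open towards the lower right or left, still to be settled.

```bash
python3 - <<'E'
from h import *
a=np.load('pics/scene.npz');b=np.load('pics/top.npz')
f=lambda c,u0,u1,v0,v1:cv2.resize(c['frame'][v0:v1,u0:u1],(400,300),interpolation=cv2.INTER_CUBIC)
m=np.vstack([np.hstack([f(a,235,335,150,240) if 0 else f(a,230,350,150,240),f(b,210,330,175,265+20-20)]),np.hstack([f(b,350,490,165,270),f(b,20,180,100,220)+0])])
m=np.vstack([np.hstack([f(a,230,350,150,240),f(b,210,330,185,275)]),np.hstack([f(b,350,490,165,270),f(b,30,190,160,280)])])
cv2.imwrite('pics/m1.png',m[:,:,::-1])
P=cloud(b);np.save('pics/Pt.npy',P)
for n,(u,v) in dict(can=(340,140),jar=(207,158),tapewall=(32,285),flange=(243,285),bartop=(240,195),barlow=(285,230),rackc=(280,265),pressnear=(150,270),table=(200,350),hoodroof=(405,195),robbase=(275,415)).items():print(n,P[v,u].round(3))
Q=cloud(a)
for n,(u,v) in dict(can=(296,240),bartop=(316,172),base=(290,222),pressnear=(320,165),head=(400,85)).items():print('s',n,Q[v,u].round(3))
E
```

```text
can [ 0.695 -0.161  0.16 ]
jar [0.688 0.134 0.083]
tapewall [0.412 0.544 0.049]
flange [0.398 0.064 0.014]
bartop [0.587 0.051 0.152]
barlow [ 0.519 -0.039  0.068]
rackc [ 0.442 -0.025  0.035]
pressnear [0.439 0.283 0.018]
table [ 0.251  0.168 -0.001]
hoodroof [ 0.597 -0.324  0.03 ]
robbase [ 0.108 -0.004  0.008]
s can [ 0.682 -0.153  0.161]
s bartop [0.587 0.055 0.153]
s base [ 0.555 -0.002  0.011]
s pressnear [0.479 0.245 0.006]
s head [0.644 0.317 0.285]
```

View pics/m1.png

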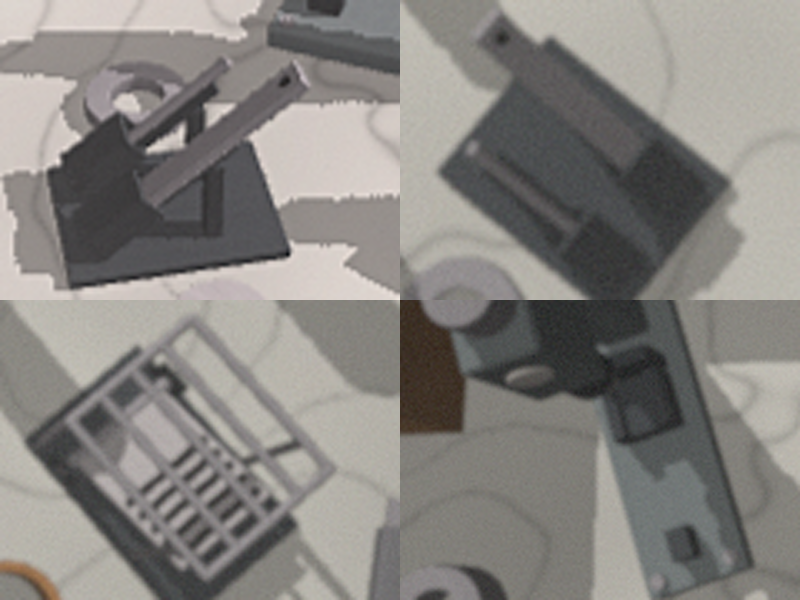

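The composite shows the flat bar as the slot farther from the robot (top crop (500,38), its upper dot) and the rod as the nearer slot. The pedal ridges, which should be its front, face lower right. Next I fit the poses.

```bash
python3 - <<'E'
from h import *
b=np.load('pics/top.npz');a=np.load('pics/scene.npz')
Pt=cloud(b);Ps=cloud(a)
def rect(P,z0,z1,u0,u1,v0,v1,name,f=b):
    m=np.zeros(P.shape[:2],bool);m[v0:v1,u0:u1]=1
    g=f['frame'].max(-1)<int(150)
    m&=(P[...,2]>z0)&(P[...,2]<z1)&g
    n,l,s,_=cv2.connectedComponentsWithStats(m.astype(np.uint8));k=1+s[1:,4].argmax();Q=P[l==k]
    r=cv2.minAreaRect((Q[:,:2]*1000).astype(np.float32));print(name,len(Q),np.round(r[0]),np.round(r[1]),round(r[2],1),Q[:,2].mean().round(4),cv2.boxPoints(r).round().tolist())
rect(Pt,.011,.028,95,180,130,285,'press base top')
rect(Ps,.012,.026,305,440,130,190,'press base scene',a)
rect(Pt,.004,.02,215,315,185,285,'rack base top')
rect(Ps,.004,.02,240,325,175,240,'rack scene',a)
rect(Pt,.003,.016,350,465,170,285,'pedal base')
rect(Ps,.003,.016,130,240,260,330,'pedal base scene',a)
rect(Pt,.138,.152,350,480,160,270,'roof', dict(frame=b['frame']*0))
rect(Pt,.27,.30,30,120,90,210,'head top',dict(frame=b['frame']*0))
rect(Ps,.27,.30,370,450,50,120,'head top s',dict(frame=a['frame']*0))
# bar
def bar(P,pa,pb,w,name):
    m=np.zeros(P.shape[:2],np.uint8);cv2.line(m,pa,pb,1,w);Q=P[m>0]
    c=np.median(Q,0);Q=Q[np.abs(Q-c).max(1)<.15];c=Q.mean(0)
    _,s,V=np.linalg.svd(Q-c);d=V[0]*np.sign(V[0,2]);n=V[2]*np.sign(V[2,2])
    print(name,c.round(4),d.round(3),'tilt',np.degrees(np.arccos(d[2])).round(1),'yaw',np.degrees(np.arctan2(d[1],d[0])).round(1),n.round(3),s.round(3))
bar(Pt,(242,198),(275,227),5,'bar t')
bar(Ps,(313,176),(278,206),3,'bar s')
# pedal plate heights
for u,v in [(395,205),(400,215),(405,222),(410,230),(420,235),(425,240)]:print(u,v,Pt[v,u].round(3))
E
```

```text
press base top 3531 [587. 332.] [330. 102.] 17.4 0.0196 [[414.0, 331.0], [445.0, 235.0], [760.0, 333.0], [729.0, 430.0]]
press base scene 1726 [589. 332.] [331. 105.] 17.9 0.0204 [[415.0, 331.0], [448.0, 231.0], [762.0, 332.0], [730.0, 433.0]]
rack base top 2199 [508.  12.] [172. 131.] 49.3 0.0095 [[402.0, -10.0], [502.0, -95.0], [614.0, 35.0], [514.0, 120.0]]
rack scene 1354 [511.  12.] [173. 132.] 49.4 0.0106 [[405.0, -11.0], [505.0, -97.0], [617.0, 35.0], [517.0, 120.0]]
pedal base 1251 [ 519. -326.] [202. 130.] 38.3 0.0074 [[399.0, -338.0], [479.0, -440.0], [638.0, -315.0], [558.0, -213.0]]
pedal base scene 2116 [ 522. -327.] [201. 131.] 38.7 0.0084 [[402.0, -339.0], [484.0, -441.0], [641.0, -315.0], [559.0, -213.0]]
roof 399 [ 512. -335.] [ 97. 122.] 38.2 0.1502 [[436.0, -317.0], [511.0, -413.0], [588.0, -353.0], [512.0, -257.0]]
head top 1968 [656. 354.] [145.  60.] 17.9 0.2901 [[577.0, 360.0], [596.0, 303.0], [734.0, 348.0], [715.0, 405.0]]
head top s 881 [658. 352.] [145.  63.] 18.2 0.2861 [[580.0, 359.0], [599.0, 299.0], [737.0, 345.0], [717.0, 405.0]]
bar t [0.5545 0.016  0.1092] [0.497 0.583 0.643] tilt 50.0 yaw 49.6 [-0.382 -0.518  0.765] [0.636 0.075 0.024]
bar s [0.5593 0.0123 0.1083] [0.447 0.609 0.656] tilt 49.0 yaw 53.7 [-0.4   -0.519  0.755] [0.563 0.082 0.03 ]
395 205 [ 0.574 -0.298  0.032]
400 215 [ 0.535 -0.276  0.151]
405 222 [ 0.52  -0.285  0.153]
410 230 [ 0.513 -0.324  0.047]
420 235 [ 0.493 -0.313  0.154]
425 240 [ 0.489 -0.354  0.055]
```

Measured heights and sizes fit the given ones. Press yaw is 17.6° with the nest at (.536, .315, .05), rack yaw is 49.4°, and the pedal yaw is 38.5°. Bar tilt of 50° agrees with the spec. Next I plan the standoff.

```bash
cat >> h.py <<'E'
def fr(yaw,o):
    c,s=np.cos(np.radians(yaw)),np.sin(np.radians(yaw));R=np.array([[c,-s,0],[s,c,0],[0,0,1]]);return R,np.array(o)
RK=fr(49.4,[.5095,.012,0]);PR=fr(17.6,[.5356,.3154,0]);PD=fr(38.5,[.5205,-.3265,0])
d=RK[0]@[np.sin(np.radians(50)),0,np.cos(np.radians(50))];foot=RK[0]@[-.06,-.0325,.024]+RK[1]
def tool(y,z):
    y=np.array(y)/np.linalg.norm(y);z=np.array(z,float);z-=y*(z@y);z/=np.linalg.norm(z);return np.stack([np.cross(y,z),y,z],1)
nrm=RK[0]@[-np.cos(np.radians(50)),0,np.sin(np.radians(50))]
TB=tool(-nrm,d);TP=tool([0,0,-1],PR[0][:,0])
def plan(p,T,n,start=None):
    s=readout.read_state();p0=s['tool_pos'];R0=Ro.from_rotvec(s['orientation']);R1=Ro.from_matrix(T)
    w=(R0.inv()*R1).as_rotvec();dp=(np.array(p)-p0)/n
    print('t',s['t'],'pos',p0.round(4),'goal',np.round(p,4),'dist',np.linalg.norm(dp*n).round(4),'ang',np.degrees(w).round(2),'F',s['force'].round(1),'open',round(s['opening'],4),'q',s['q'].round(2))
    for i in range(n):
        Ri=R0*Ro.from_rotvec(w*i/n);print((Ri.inv().apply(dp)*100).round(2).tolist(),np.degrees(w/n).round(2).tolist())
E
python3 - <<'E'
from h import *
s=readout.read_state();print(Ro.from_rotvec(s['orientation']).as_matrix().round(2).tolist())
g=foot+.09*d; print(g,TB.round(2).tolist())
plan(g+.008*-nrm+.13*nrm+np.array([-.03,0,.1]),TB,16)
E
```

```text
[[0.41, -0.0, -0.91], [0.91, -0.0, 0.41], [-0.0, -1.0, 0.0]]
[ 0.53999684 -0.00235924  0.08185088] [[0.76, 0.42, 0.5], [-0.65, 0.49, 0.58], [0.0, -0.77, 0.64]]
t 0.1 pos [0.2464 0.5465 0.2287] goal [ 0.459  -0.0619  0.2753] dist 0.6461 ang [ 27.74 101.4  -36.99] F [-0.4 -0.  -0.3] open 0.0934 q [ 1.06  0.13  1.49  0.    1.52 -0.09]
[-2.92, -0.29, -2.77] [1.73, 6.34, -2.31]
[-2.58, -0.49, -3.07] [1.73, 6.34, -2.31]
[-2.2, -0.68, -3.31] [1.73, 6.34, -2.31]
[-1.8, -0.86, -3.51] [1.73, 6.34, -2.31]
[-1.36, -1.04, -3.66] [1.73, 6.34, -2.31]
[-0.9, -1.19, -3.75] [1.73, 6.34, -2.31]
[-0.44, -1.34, -3.79] [1.73, 6.34, -2.31]
[0.04, -1.46, -3.77] [1.73, 6.34, -2.31]
[0.51, -1.56, -3.69] [1.73, 6.34, -2.31]
[0.98, -1.64, -3.56] [1.73, 6.34, -2.31]
[1.43, -1.7, -3.37] [1.73, 6.34, -2.31]
[1.86, -1.73, -3.14] [1.73, 6.34, -2.31]
[2.26, -1.74, -2.86] [1.73, 6.34, -2.31]
[2.63, -1.72, -2.54] [1.73, 6.34, -2.31]
[2.96, -1.68, -2.18] [1.73, 6.34, -2.31]
[3.25, -1.61, -1.78] [1.73, 6.34, -2.31]
```

```bash
python3 -m creep '[[[0.3,-2.9,-0.3,-2.8,1.7,6.3,-2.3],[0.3,-2.6,-0.5,-3.1,1.7,6.3,-2.3],[0.5,-2.2,-0.7,-3.3,1.7,6.3,-2.3],[0.5,-1.8,-0.9,-3.5,1.7,6.3,-2.3],[0.5,-1.4,-1,-3.7,1.7,6.3,-2.3],[0.5,-0.9,-1.2,-3.7,1.7,6.3,-2.3],[0.5,-0.4,-1.3,-3.8,1.7,6.3,-2.3],[0.5,0,-1.5,-3.8,1.7,6.3,-2.3]]]' 50
python3 - <<'E'
from h import *
g=foot+.09*d
plan(g+.008*-nrm+.13*nrm+np.array([-.03,0,.1]),TB,8)
E
```

```text
t: 0.9
tool_pos: [0.3492, 0.2346, 0.244]
orientation: [-1.197, -0.27, 0.074]
force: [0.6, -0.5, -0.9]
opening: 0.0467
t 0.9 pos [0.3492 0.2346 0.244 ] goal [ 0.459  -0.0619  0.2753] dist 0.3177 ang [ 14.16  49.75 -18.29] F [ 0.6 -0.5 -0.9] open 0.0467 q [ 0.15 -0.66  2.17  0.36  1.49 -0.08]
[0.65, -1.6, -3.57] [1.77, 6.22, -2.29]
[1.1, -1.68, -3.43] [1.77, 6.22, -2.29]
[1.53, -1.73, -3.23] [1.77, 6.22, -2.29]
[1.94, -1.75, -2.99] [1.77, 6.22, -2.29]
[2.32, -1.76, -2.7] [1.77, 6.22, -2.29]
[2.66, -1.74, -2.38] [1.77, 6.22, -2.29]
[2.97, -1.69, -2.02] [1.77, 6.22, -2.29]
[3.24, -1.62, -1.63] [1.77, 6.22, -2.29]
```

```bash
python3 -m creep '[[[0.5,0.6,-1.6,-3.6,1.8,6.2,-2.3],[0.5,1.1,-1.7,-3.4,1.8,6.2,-2.3],[0.5,1.5,-1.7,-3.2,1.8,6.2,-2.3],[0.5,1.9,-1.7,-3,1.8,6.2,-2.3],[0.5,2.3,-1.7,-2.7,1.8,6.2,-2.3],[0.5,2.7,-1.7,-2.4,1.8,6.2,-2.3],[0.5,3,-1.7,-2,1.8,6.2,-2.3],[0.5,3.2,-1.6,-1.6,1.8,6.2,-2.3]]]'
python3 - <<'E'
from h import *
g=foot+.09*d
plan(g+.008*-nrm+.07*nrm,TB,7)
E
```

```text
t: 1.7
tool_pos: [0.4546, -0.0773, 0.2727]
orientation: [-0.811, 0.324, -0.699]
force: [0.0, 0.7, 0.2]
opening: 0.0466
t 1.7 pos [ 0.4546 -0.0773  0.2727] goal [ 0.5141 -0.0326  0.1293] dist 0.1615 ang [-1.08 -1.94  1.23] F [0.  0.7 0.2] open 0.0466 q [-0.85 -0.46  2.1   0.71  1.59 -0.12]
[0.2, 2.23, -0.56] [-0.15, -0.28, 0.18]
[0.2, 2.23, -0.55] [-0.15, -0.28, 0.18]
[0.21, 2.23, -0.55] [-0.15, -0.28, 0.18]
[0.21, 2.23, -0.54] [-0.15, -0.28, 0.18]
[0.22, 2.23, -0.54] [-0.15, -0.28, 0.18]
[0.22, 2.23, -0.53] [-0.15, -0.28, 0.18]
[0.23, 2.23, -0.53] [-0.15, -0.28, 0.18]
```

```bash
python3 -m creep '[[[0.5,0.2,2.2,-0.6,-0.2,-0.3,0.2],[0.5,0.2,2.2,-0.6,-0.2,-0.3,0.2],[0.5,0.2,2.2,-0.5,-0.2,-0.3,0.2],[0.5,0.2,2.2,-0.5,-0.2,-0.3,0.2],[0.5,0.2,2.2,-0.5,-0.2,-0.3,0.2],[0.5,0.2,2.2,-0.5,-0.2,-0.3,0.2],[0.5,0.2,2.2,-0.5,0,-0.2,0.1],[0.5,0,0,0,0,0,0]]]'
python3 - <<'E'
from h import *
g=foot+.09*d
plan(g+.008*-nrm,TB,1)
c=cam('wrist','w1');s=cam('scene','s1')
R=Ro.from_rotvec(readout.read_state()['orientation']).as_matrix()
print('cam axes in tool',(c['R']@R).round(2).tolist(), (R.T@(-c['R'].T@c['t']-readout.read_state()['tool_pos'])).round(3))
# predicted bar corners in wrist image
for q in [foot,foot+.09*d,foot+.2*d]:
    x=c['R']@(q+.005*nrm)+c['t'];print((c['intrinsics']@x/x[2])[:2].round())
m=np.hstack([cv2.resize(c['frame'],(400,300)),cv2.resize(s['frame'][60:300,150:470],(400,300))]);cv2.imwrite('pics/m2.png',m[:,:,::-1])
E
```

```text
t: 2.5
tool_pos: [0.5135, -0.0398, 0.1235]
orientation: [-0.836, 0.322, -0.674]
force: [0.2, -0.0, -0.1]
opening: 0.0465
t 2.5 pos [ 0.5135 -0.0398  0.1235] goal [0.5433 0.0015 0.0757] dist 0.0699 ang [ 0.29 -0.85  0.34] F [ 0.2 -0.  -0.1] open 0.0465 q [-0.66 -0.18  2.16  0.74  1.23 -0.22]
[-0.48, 6.92, 0.85] [0.29, -0.85, 0.34]
cam axes in tool [[1.0, 0.0, -0.0], [-0.0, -0.3, -0.95], [-0.0, 0.95, -0.3]] [-0.001 -0.153  0.084]
[269. 349.]
[266. 225.]
[261.  24.]
```

View pics/m2.png

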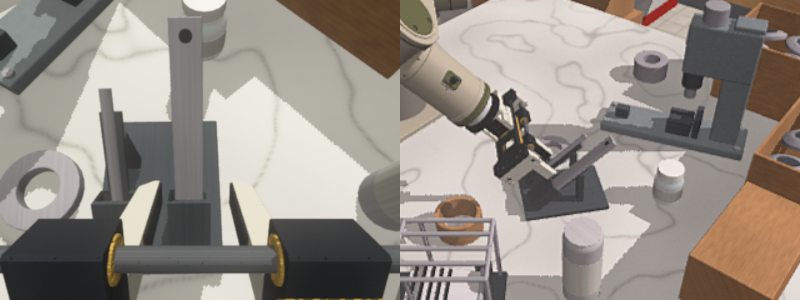

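Wrist view: the bar's upper end is at (259,24), against a predicted (261,24). The bar lies midway between the fingers, apart from the 5 mm correction, and the rod at (145,210) is outside the left finger. I go in.

```bash
python3 -m creep '[[[0.5,-0.2,0.8,0.1,0.1,-0.3,0.1],[0.5,-0.2,0.8,0.1,0.1,-0.3,0.1],[0.5,-0.1,1,0.1,0.1,-0.3,0.1],[0.5,0,1,0.1,0,0,0],[0.5,0,1,0.1,0,0,0],[0.5,0,1,0.1,0,0,0],[0.5,0,0.8,0.1,0,0,0],[0.5,0,0.4,0.1,0,0,0]]]'
python3 - <<'E'
from h import *
g=foot+.09*d
plan(g+.008*-nrm,TB,1)
E
```

```text
t: 3.4
tool_pos: [0.5476, 0.0006, 0.0797]
orientation: [-0.837, 0.298, -0.669]
force: [-0.6, -0.1, 0.5]
opening: 0.0466
t 3.4 pos [0.5476 0.0006 0.0797] goal [0.5433 0.0015 0.0757] dist 0.0059 ang [-0.12  0.39  0.56] F [-0.6 -0.1  0.5] open 0.0466 q [-0.54 -0.07  2.15  0.81  1.07 -0.25]
[-0.38, 0.17, -0.41] [-0.12, 0.39, 0.56]
```

```bash
python3 -m creep '[[[0.5,-0.2,0.1,-0.2,0,0.2,0.3],[0.5,-0.2,0.1,-0.2,0,0.2,0.3],[0.5,0,0,0,0,0,0],[0.7,0,0,0,0,0,0],[1,0,0,0,0,0,0],[1,0,0,0,0,0,0],[1,0,0,0,0,0,0],[1,0,0,0,0,0,0]]]' 50
python3 - <<'E'
from h import *
g=foot+.09*d
plan(g+.008*-nrm,TB,1)
E
```

```text
t: 4.2
tool_pos: [0.543, 0.0021, 0.0752]
orientation: [-0.832, 0.31, -0.661]
force: [1.3, 1.1, -0.2]
opening: 0.0244
t 4.2 pos [0.543  0.0021 0.0752] goal [0.5433 0.0015 0.0757] dist 0.0008 ang [-0.12 -0.05 -0.12] F [ 1.3  1.1 -0.2] open 0.0244 q [-0.55 -0.06  2.16  0.81  1.08 -0.25]
[0.06, -0.05, 0.02] [-0.12, -0.05, -0.12]
```

Gripped (25 mm). I pull along z.

```bash
python3 -m creep '[[[1,0,0,0.6,0,0,0],[1,0,0,1,0,0,0],[1,0,0,1,0,0,0],[1,0,0,1,0,0,0],[1,0,0,1,0,0,0],[1,0,0,1,0,0,0],[1,0,0,1,0,0,0],[1,0,0,1,0,0,0]]]'
python3 - <<'E'
from h import *
g=foot+.19*d
plan(g+.008*-nrm,TB,2)
E
```

```text
t: 5.0
tool_pos: [0.5786, 0.0439, 0.1204]
orientation: [-0.842, 0.318, -0.662]
force: [-1.0, -1.9, -2.2]
opening: 0.0248
t 5.0 pos [0.5786 0.0439 0.1204] goal [0.5932 0.0597 0.14  ] dist 0.0291 ang [ 0.55 -0.32 -0.1 ] F [-1.  -1.9 -2.2] open 0.0248 q [-0.42 -0.1   2.09  0.77  1.07 -0.06]
[0.03, -0.08, 1.45] [0.28, -0.16, -0.05]
[0.03, -0.07, 1.45] [0.28, -0.16, -0.05]
```

```bash
python3 -m creep '[[[1,0,-0.1,1.2,0.2,0,0],[1,0,-0.1,1.5,0.2,0,0],[1,0,-0.1,1.5,0.2,0,0],[1,0,-0.5,1.2,0,0,0],[1,0,-1.5,1.3,0,0,0],[1,0,-1.5,1.3,0,0,0],[1,0,-1.5,1.3,0,0,0],[1,0,-1.5,1.3,0,0,0]]]'
python3 - <<'E'
from h import *
N=PR[0]@[-.10,0,.17]+PR[1]
plan(N,TP,16)
E
```

```text
t: 5.8
tool_pos: [0.6038, 0.0808, 0.2439]
orientation: [-0.828, 0.32, -0.654]
force: [0.4, 0.2, -4.3]
opening: 0.0243
t 5.8 pos [0.6038 0.0808 0.2439] goal [0.4403 0.2852 0.17  ] dist 0.272 ang [-38.81  30.31 -11.97] F [ 0.4  0.2 -4.3] open 0.0243 q [-0.33 -0.2   1.94  0.7   1.21  0.19]
[-1.6, 0.57, -0.08] [-2.43, 1.89, -0.75]
[-1.6, 0.55, -0.11] [-2.43, 1.89, -0.75]
[-1.61, 0.54, -0.14] [-2.43, 1.89, -0.75]
[-1.61, 0.52, -0.17] [-2.43, 1.89, -0.75]
[-1.61, 0.51, -0.2] [-2.43, 1.89, -0.75]
[-1.61, 0.5, -0.23] [-2.43, 1.89, -0.75]
[-1.61, 0.49, -0.26] [-2.43, 1.89, -0.75]
[-1.6, 0.48, -0.3] [-2.43, 1.89, -0.75]
[-1.6, 0.47, -0.33] [-2.43, 1.89, -0.75]
[-1.59, 0.46, -0.36] [-2.43, 1.89, -0.75]
[-1.59, 0.46, -0.39] [-2.43, 1.89, -0.75]
[-1.58, 0.46, -0.43] [-2.43, 1.89, -0.75]
[-1.57, 0.45, -0.46] [-2.43, 1.89, -0.75]
[-1.56, 0.45, -0.49] [-2.43, 1.89, -0.75]
[-1.55, 0.46, -0.53] [-2.43, 1.89, -0.75]
[-1.54, 0.46, -0.56] [-2.43, 1.89, -0.75]
```

```bash
python3 - <<'E'
from h import *
plan(PR[0]@[-.10,-.08,.19]+PR[1],TP,12)
E
```

```text
t 5.8 pos [0.6038 0.0808 0.2439] goal [0.4645 0.2089 0.19  ] dist 0.1968 ang [-38.81  30.31 -11.97] F [ 0.4  0.2 -4.3] open 0.0243 q [-0.33 -0.2   1.94  0.7   1.21  0.19]
[-1.57, 0.4, -0.26] [-3.23, 2.53, -1.0]
[-1.56, 0.39, -0.31] [-3.23, 2.53, -1.0]
[-1.56, 0.38, -0.35] [-3.23, 2.53, -1.0]
[-1.55, 0.37, -0.4] [-3.23, 2.53, -1.0]
[-1.53, 0.37, -0.45] [-3.23, 2.53, -1.0]
[-1.52, 0.37, -0.49] [-3.23, 2.53, -1.0]
[-1.5, 0.37, -0.54] [-3.23, 2.53, -1.0]
[-1.48, 0.38, -0.58] [-3.23, 2.53, -1.0]
[-1.46, 0.39, -0.63] [-3.23, 2.53, -1.0]
[-1.44, 0.4, -0.67] [-3.23, 2.53, -1.0]
[-1.42, 0.41, -0.71] [-3.23, 2.53, -1.0]
[-1.39, 0.43, -0.75] [-3.23, 2.53, -1.0]
```

```bash
python3 -m creep '[[[1,-1.6,0.4,-0.3,-4.8,3.8,-1.5],[1,-1.6,0.4,-0.4,-4.8,3.8,-1.5],[1,-1.6,0.4,-0.5,-4.8,3.8,-1.5],[1,-1.6,0.4,-0.6,-4.8,3.8,-1.5],[1,-1.6,0.4,-0.7,-4.8,3.8,-1.5],[1,-1.6,0.4,-0.8,-4.8,3.8,-1.5],[1,-1.6,0.4,-0.8,-4.8,3.8,-1.5],[1,-1.6,0.4,-0.8,-4.8,3.8,-1.5]]]'
python3 - <<'E'
from h import *
plan(PR[0]@[-.10,0,.12]+PR[1],TP,8)
E
```

```text
t: 6.6
tool_pos: [0.5007, 0.1763, 0.2137]
orientation: [-1.332, 0.999, -1.007]
force: [1.0, 0.1, -3.4]
opening: 0.0244
t 6.6 pos [0.5007 0.1763 0.2137] goal [0.4403 0.2852 0.12  ] dist 0.1558 ang [ 0.03 -1.67  0.37] F [ 1.   0.1 -3.4] open 0.0244 q [ 0.25 -0.05  1.7  -0.01  1.49  1.54]
[-1.52, 1.16, -0.35] [0.0, -0.21, 0.05]
[-1.52, 1.16, -0.35] [0.0, -0.21, 0.05]
[-1.52, 1.16, -0.34] [0.0, -0.21, 0.05]
[-1.52, 1.17, -0.34] [0.0, -0.21, 0.05]
[-1.52, 1.17, -0.33] [0.0, -0.21, 0.05]
[-1.52, 1.17, -0.32] [0.0, -0.21, 0.05]
[-1.52, 1.17, -0.32] [0.0, -0.21, 0.05]
[-1.52, 1.17, -0.31] [0.0, -0.21, 0.05]
```

```bash
python3 -m creep '[[[1,-1.2,0.6,-0.8,0,-0.2,0],[1,-1.6,1,-0.8,0,-0.2,0],[1,-1.6,1.2,-0.5,0,-0.2,0.1],[1,-1.6,1.2,-0.3,0,-0.2,0.1],[1,-1.6,1.2,-0.1,0,-0.2,0.1],[1,-1.6,1.2,0,0,-0.2,0],[1,-1.6,1.2,0,0,-0.2,0],[1,-1.2,1.2,0,0,-0.2,0]]]'
python3 - <<'E'
from h import *
plan(PR[0]@[-.10,0,.12]+PR[1],TP,1)
c=cam('wrist');s=cam('scene');t=cam('top')
m=np.vstack([np.hstack([cv2.resize(c['frame'],(400,300)),cv2.resize(s['frame'][60:240,260:500],(400,300))]),np.hstack([cv2.resize(t['frame'][120:300,20:260],(400,300)),np.zeros((300,400,3),np.uint8)])]);cv2.imwrite('pics/m3.png',m[:,:,::-1])
np.save('pics/pose.npy',np.r_[readout.read_state()['tool_pos'],readout.read_state()['orientation']])
E
```

```text
t: 7.4
tool_pos: [0.4365, 0.2963, 0.1233]
orientation: [-1.326, 0.969, -0.962]
force: [0.3, -0.2, -3.9]
opening: 0.0244
t 7.4 pos [0.4365 0.2963 0.1233] goal [0.4403 0.2852 0.12  ] dist 0.0122 ang [-0.7   0.89 -0.79] F [ 0.3 -0.2 -3.9] open 0.0244 q [ 0.49 -0.    1.83  0.01  1.3   1.74]
[1.18, 0.31, -0.0] [-0.7, 0.89, -0.79]
```

View pics/m3.png

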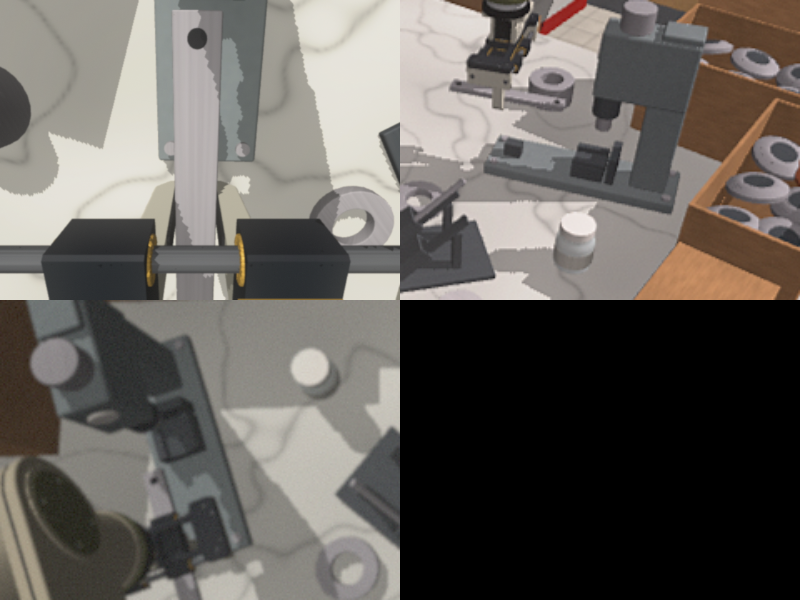

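The wrist view shows the bar lying flat and gripped, its far end at (276,15), aligned with the base but offset to the left by about 12 mm. Next I measure the bar in the tool frame and the cheeks in the press frame.

```bash
python3 - <<'E'
from h import *
c=np.load('pics/wrist.npz');P=cloud(c);po=np.load('pics/pose.npy');R=Ro.from_rotvec(po[3:]).as_matrix()
q=(P-po[:3])@R   # tool frame
m=(abs(q[...,0])<.03)&(abs(q[...,1]+.013)<.012)&(q[...,2]>.03)&(q[...,2]<.14)
n,l,s,_=cv2.connectedComponentsWithStats(m.astype(np.uint8));k=1+s[1:,4].argmax();Q=q[l==k];W=P[l==k]
r=cv2.minAreaRect((Q[:,[0,2]]*1000).astype(np.float32));print('bar tool x,z',r,'end z',Q[:,2].max(),'y',Q[:,1].mean(),np.polyfit(Q[:,2],Q[:,1],1),np.polyfit(Q[:,2],Q[:,0],1))
v=((W-PR[1])@PR[0]);print('press frame: axis',np.polyfit(v[:,0],v[:,1],1),'z',np.polyfit(v[:,0],v[:,2],1),'end x',np.percentile(v[:,0],99.5),'len',len(Q))
dot=c['frame'].max(-1)<60; dd=dot&(l==k); print('dot',dd.sum(), (((P[dd]-PR[1])@PR[0]).mean(0)) if dd.any() else '')
for nm in('top','scene'):
    # before-motion cloud for top saved in Pt; scene from now
    C=np.load('pics/Pt.npy') if nm=='top' else cloud(np.load('pics/scene.npz'))
    x=(C-PR[1])@PR[0]
    for lab,a,b,z0,z1,w in [('cheeks',.04,.095,.047,.058,.04),('stop',.08,.14,.06,.078,.05),('near',-.09,-.05,.04,.05,.03),('farblk',.04,.095,.04,.048,.016)]:
        m=(x[...,0]>a)&(x[...,0]<b)&(x[...,2]>z0)&(x[...,2]<z1)&(abs(x[...,1])<w);S=x[m]
        if len(S):print(nm,lab,len(S),'x',S[:,0].min().round(4),S[:,0].max().round(4),'y',S[:,1].min().round(4),np.median(S[:,1]).round(4),S[:,1].max().round(4),'z',np.median(S[:,2]).round(4))
E
```

```text
bar tool x,z ((-0.7485952377319336, 70.58348083496094), (81.268310546875, 25.14725112915039), 89.56744384765625) end z 0.11116874821379315 y -0.015537244582204644 [ 0.00282167 -0.01574592] [ 0.00765615 -0.00131025]
press frame: axis [0.00641615 0.01277964] z [0.00618213 0.13906406] end x 0.009565805223013282 len 14617
dot 507 [-0.00285226  0.01239426  0.13927326]
top cheeks 271 x 0.04 0.0949 y -0.0287 -0.0146 0.0304 z 0.0519
top stop 147 x 0.0982 0.14 y -0.0297 -0.0106 0.0132 z 0.0691
top near 124 x -0.0855 -0.0552 y -0.0098 0.0002 0.0115 z 0.0443
top farblk 261 x 0.04 0.0943 y -0.0121 0.002 0.0158 z 0.0448
scene cheeks 192 x 0.0411 0.095 y -0.0307 0.0027 0.0326 z 0.0529
scene stop 84 x 0.1009 0.1151 y -0.0326 -0.0066 0.0325 z 0.0707
scene near 59 x -0.0846 -0.0535 y -0.0123 -0.0026 0.0146 z 0.0454
scene farblk 62 x 0.041 0.095 y -0.0036 0.007 0.0156 z 0.0459
```

```bash
python3 -m creep '[[[1,0.3,0.2,0,-0.3,0.4,-0.3],[1,0.4,0.5,0,-0.3,0.4,-0.3],[1,0.4,0.8,0,-0.2,0.2,-0.3],[1,0.2,1,0,0,0,0],[1,0,1,0,0,0,0],[1,0,1,0,0,0,0],[1,0,1,0,0,0,0],[1,0,0.6,0,0,0,0]]]'
python3 - <<'E'
from h import *
plan(PR[0]@[-.08,-.0007,.064]+PR[1],TP,1)
E
```

```text
t: 8.35
tool_pos: [0.4431, 0.2801, 0.0587]
orientation: [-1.34, 0.983, -0.987]
force: [0.4, -1.0, -3.2]
opening: 0.0243
t 8.35 pos [0.4431 0.2801 0.0587] goal [0.4596 0.2905 0.064 ] dist 0.0202 ang [ 0.07 -0.33  0.23] F [ 0.4 -1.  -3.2] open 0.0243 q [ 0.47  0.08  1.86 -0.    1.2   1.74]
[-0.51, -0.53, 1.88] [0.07, -0.33, 0.23]
```

```bash
python3 -m creep '[[[1,-0.2,-0.4,0.6,0,-0.2,0.1],[1,-0.2,-0.2,0.8,0,-0.1,0.1],[1,-0.1,0,1,0,0,0],[1,0,0,1,0,0,0],[1,0,0,1,0,0,0],[1,0,0,1,0,0,0],[1,0,0,1,0,0,0],[1,0,0,0.6,0,0,0]]]'
python3 - <<'E'
from h import *
plan(PR[0]@[-.018,-.0007,.064]+PR[1],TP,1)
E
```

```text
t: 9.15
tool_pos: [0.5166, 0.3107, 0.0676]
orientation: [-1.335, 0.977, -0.98]
force: [-0.5, -0.2, -2.8]
opening: 0.0246
t 9.15 pos [0.5166 0.3107 0.0676] goal [0.5187 0.3093 0.064 ] dist 0.0044 ang [-0.27  0.08 -0.05] F [-0.5 -0.2 -2.8] open 0.0246 q [0.46 0.26 1.64 0.   1.23 1.72]
[0.2, 0.36, 0.15] [-0.27, 0.08, -0.05]
```

```bash
python3 -m creep '[[[1,0.2,0,0.1,-0.2,0.1,0],[1,0,0.3,0,0,0,0],[1,0,0.3,0,0,0,0],[1,0,0.3,0,0,0,0],[1,0,0.2,0,0,0,0],[1,0,0,0,0,0,0],[1,0,0,0,0,0,0],[1,0,0,0,0,0,0]]]'
python3 - <<'E'
from h import *
plan(PR[0]@[-.016,-.0007,.0395]+PR[1],TP,1)
c=cam('wrist');P=cloud(c);st=readout.read_state()
v=(P-PR[1])@PR[0];h=st['tool_pos'][2]+.0157
m=(abs(v[...,1])<.03)&(abs(v[...,2]-h)<.006)&(v[...,0]>.02)&(v[...,0]<.05);S=v[m]
print('bar y',S[:,1].min(),S[:,1].max(),'z',np.median(S[:,2]))
for x0,x1 in((.02,.035),(.035,.05)):
    k=m&(v[...,0]>x0)&(v[...,0]<x1);print(x0,np.percentile(v[k][:,1],[1,50,99]).round(4))
m=(v[...,0]>.04)&(v[...,0]<.095)&(abs(v[...,1])<.045)&(abs(v[...,1])>.0145)&(abs(v[...,2]-.053)<.004);S=v[m];print('cheeks',len(S),[np.percentile(S[S[:,1]*g>0][:,1],[2,98]).round(4) for g in(-1,1) if (S[:,1]*g>0).any()])
cv2.imwrite('pics/w4.png',c['frame'][:,:,::-1])
E
```

```text
t: 9.95
tool_pos: [0.5185, 0.3093, 0.0557]
orientation: [-1.338, 0.98, -0.98]
force: [-0.0, -0.8, -3.2]
opening: 0.0246
t 9.95 pos [0.5185 0.3093 0.0557] goal [0.5206 0.3099 0.0395] dist 0.0164 ang [-0.04 -0.02 -0.05] F [-0.  -0.8 -3.2] open 0.0246 q [0.45 0.28 1.64 0.   1.21 1.72]
[0.01, 1.62, 0.21] [-0.04, -0.02, -0.05]
bar y -0.013005179845852827 0.011633369466847855 z 0.07062148095948634
0.02 [-0.0128 -0.0025  0.0115]Traceback (most recent call last):
  File "<stdin>", line 8, in <module>
    return _quantile_unchecked(
        a, q, axis, out, overwrite_input, method, keepdims, weights)
    return _ureduce(a,
                    func=_quantile_ureduce_func,
    ...<5 lines>...
                    overwrite_input=overwrite_input,
                    method=method)
    r = func(a, **kwargs)
    result = _quantile(arr,
                       quantiles=q,
    ...<2 lines>...
                       out=out,
                       weights=wgt)
    slices_having_nans = np.isnan(arr[-1, ...])
                                  ~~~^^^^^^^^^
IndexError: index -1 is out of bounds for axis 0 with size 0
```

```bash
python3 -m creep '[[[1,-0.1,0.3,0,0,0,0],[1,0,0.4,0,0,0,0],[1,0,0.4,0,0,0,0],[1,0,0.3,0,0,0,0],[1,0,0,0,0,0,0],[1,0,0,0,0,0,0],[1,0,0,0,0,0,0],[1,0,0,0,0,0,0]]]'
python3 - <<'E'
from h import *
plan(PR[0]@[-.011,-.000,.0395]+PR[1],TP,1)
s=cam('scene');w=cam('wrist')
m=np.hstack([cv2.resize(w['frame'],(400,300)),cv2.resize(s['frame'][85:205,300:460],(400,300),interpolation=cv2.INTER_CUBIC)]);cv2.imwrite('pics/m4.png',m[:,:,::-1])
E
```

```text
t: 10.8
tool_pos: [0.5187, 0.3107, 0.0412]
orientation: [-1.336, 0.98, -0.98]
force: [0.1, -0.6, -3.5]
opening: 0.0243
t 10.8 pos [0.5187 0.3107 0.0412] goal [0.5251 0.3121 0.0395] dist 0.0068 ang [-0.12 -0.02 -0.07] F [ 0.1 -0.6 -3.5] open 0.0243 q [0.45 0.3  1.65 0.   1.19 1.72]
[0.06, 0.17, 0.65] [-0.12, -0.02, -0.07]
```

View pics/m4.png

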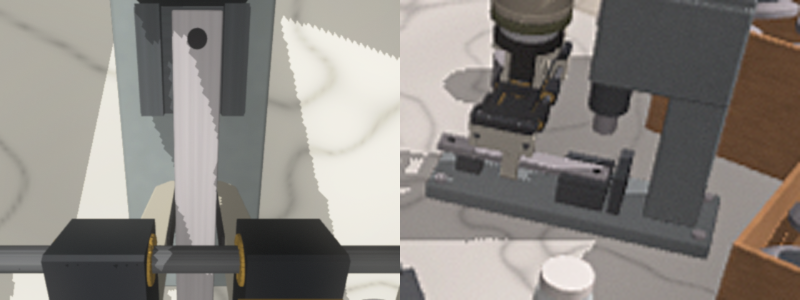

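The wrist view shows the bar between the cheeks, with about 10 px of gap on the left and 2 px on the right, so it should go roughly 2 mm left. The scene view shows it level, with its end short of the stop.

```bash
python3 -m creep '[[[1,-0.2,0,0,0,0,0],[1,0,0,0.2,0,0,0],[1,0,0,0.2,0,0,0],[1,0,0.1,0.1,0,0,0],[1,0,0,0.1,0,0,0],[1,0,0,0,0,0,0],[1,0,0,0,0,0,0],[1,0,0,0,0,0,0]]]'
python3 - <<'E'
from h import *
plan(PR[0]@[-.011,-.000,.0395]+PR[1],TP,1)
E
python3 -m creep '[[[1,0,0,0.1,0,0,0],[1,0,0,0.1,0,0,0],[1,0,0,0,0,0,0],[1,0,0,0,0,0,0],[1,0,0,0,0,0,0],[1,0,0,0,0,0,0],[1,0,0,0,0,0,0],[1,0,0,0,0,0,0]]]'
python3 - <<'E'
from h import *
plan(PR[0]@[-.011,-.000,.0395]+PR[1],TP,1)
E
```

```text
t: 11.7
tool_pos: [0.5244, 0.3149, 0.0411]
orientation: [-1.336, 0.98, -0.98]
force: [-0.9, 0.3, -1.3]
opening: 0.0244
t 11.7 pos [0.5244 0.3149 0.0411] goal [0.5251 0.3121 0.0395] dist 0.0033 ang [-0.12 -0.01 -0.07] F [-0.9  0.3 -1.3] open 0.0244 q [0.46 0.32 1.63 0.   1.19 1.72]
[0.29, 0.16, -0.02] [-0.12, -0.01, -0.07]
t: 12.5
tool_pos: [0.5257, 0.3153, 0.0411]
orientation: [-1.338, 0.981, -0.979]
force: [-0.8, -1.1, -1.5]
opening: 0.0244
t 12.5 pos [0.5257 0.3153 0.0411] goal [0.5251 0.3121 0.0395] dist 0.0037 ang [-0.01 -0.01 -0.06] F [-0.8 -1.1 -1.5] open 0.0244 q [0.46 0.33 1.62 0.   1.2  1.72]
[0.29, 0.16, -0.15] [-0.01, -0.01, -0.06]
```

```bash
python3 -m creep '[[[1,0,0,0.1,0,0,0],[1,0,0,0.1,0,0,0],[1,0,0,0,0,0,0],[1,0,0,0,0,0,0],[1,0,0,0,0,0,0],[1,0,0,0,0,0,0],[1,0,0,0,0,0,0],[1,0,0,0,0,0,0]]]'
python3 - <<'E'
from h import *
plan(PR[0]@[-.011,-.000,.0395]+PR[1],TP,1)
s=cam('scene');w=cam('wrist')
m=np.hstack([cv2.resize(w['frame'][0:210,140:420],(400,300)),cv2.resize(s['frame'][125:185,360:440],(400,300),interpolation=cv2.INTER_CUBIC)]);cv2.imwrite('pics/m5.png',m[:,:,::-1])
E
```

```text
t: 13.3
tool_pos: [0.5256, 0.3153, 0.0411]
orientation: [-1.342, 0.983, -0.978]
force: [-3.6, -0.9, 0.0]
opening: 0.0243
t 13.3 pos [0.5256 0.3153 0.0411] goal [0.5251 0.3121 0.0395] dist 0.0036 ang [ 0.26 -0.   -0.04] F [-3.6 -0.9  0. ] open 0.0243 q [0.46 0.33 1.61 0.   1.2  1.72]
[0.29, 0.16, -0.14] [0.26, -0.0, -0.04]
```

View pics/m5.png

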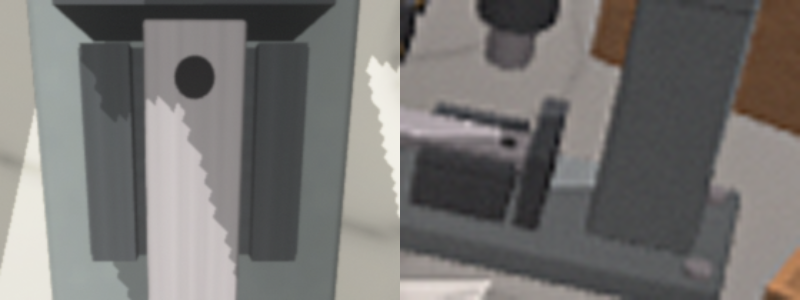

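The bar end is against the stop, since it advanced no further and pushed back with 3.6 N. It is centred between the cheeks and its weight is carried. I release.

```bash
python3 -m creep '[[[0.8,0,0,0,0,0,0],[0.6,0,0,0,0,0,0],[0.5,0,0,0,0,0,0],[0.5,0,0,0,0,0,0],[0.5,0,-0.5,0,0,0,0],[0.5,0,-1,-0.2,0,0,0],[0.5,0,-1.5,-0.4,0,0,0],[0.5,0,-2,-0.5,0,0,0]]]'
python3 - <<'E'
from h import *
print(readout.read_state()['q'])
s=cam('scene');w=cam('wrist')
v=(cloud(w)-PR[1])@PR[0]
m=(abs(v[...,1])<.02)&(abs(v[...,2]-.055)<.0045)&(v[...,0]>-.12)&(v[...,0]<.12)
cv2.imwrite('pics/mk.png',m*255)
n,l,st,_=cv2.connectedComponentsWithStats(m.astype(np.uint8));k=1+st[1:,4].argmax();S=v[l==k]
print(len(S),'x',np.percentile(S[:,0],[.2,99.8]),'y',np.polyfit(S[:,0],S[:,1],1),'z',np.polyfit(S[:,0],S[:,2],1))
E
```

```text
t: 14.2
tool_pos: [0.5155, 0.3118, 0.0932]
orientation: [-1.342, 0.983, -0.978]
force: [0.2, 0.3, 0.5]
opening: 0.0463
[4.58125302e-01 2.42582350e-01 1.61719906e+00 1.16630333e-03
 1.28543995e+00 1.72175579e+00]
5717 x [-0.03276601  0.04212563] y [-0.0088184   0.00327577] z [-0.00069928  0.05619031][ WARN:0@2.245] global loadsave.cpp:1063 imwrite_ Unsupported depth image for selected encoder is fallbacked to CV_8U.
```

The bar lies flat at top z ≈ .056 with its axis within 0.5°. Next I travel high to the pedal standoff, with the tool slanted 45°.

```bash
cat >> h.py <<'E'
f=np.radians(45);TD=tool(PD[0]@[np.sin(f),0,-np.cos(f)],PD[0][:,0]);ty=TD[:,1]
pad=PD[0]@[-.05,0,.055]+PD[1]
E
python3 - <<'E'
from h import *
plan([.42,.12,.30],TP,8)
E
```

```text
t 14.3 pos [0.5181 0.3132 0.0971] goal [0.42 0.12 0.3 ] dist 0.2968 ang [-0.21 -0.01 -0.1 ] F [-0.2  0.4  1.1] open 0.0464 q [0.46 0.24 1.61 0.   1.28 1.72]
[1.93, -2.55, -1.89] [-0.03, -0.0, -0.01]
[1.93, -2.55, -1.89] [-0.03, -0.0, -0.01]
[1.93, -2.54, -1.89] [-0.03, -0.0, -0.01]
[1.93, -2.54, -1.89] [-0.03, -0.0, -0.01]
[1.93, -2.54, -1.89] [-0.03, -0.0, -0.01]
[1.93, -2.54, -1.9] [-0.03, -0.0, -0.01]
[1.93, -2.54, -1.9] [-0.03, -0.0, -0.01]
[1.93, -2.54, -1.9] [-0.03, -0.0, -0.01]
```

```bash
python3 -m creep '[[[0.5,0,-3,-1,0,0,0],[0.6,0,-4,-2,0,0,0],[0.8,1,-4,-2,0,0,0],[1,2.5,-3,-2.5,0,0,0],[1,3.5,-2.5,-2.5,0,0,0],[1,4,-2,-2,0,0,0],[1,4,-1,-2,0,0,0],[1,4,-1,-2,0,0,0]]]'
python3 - <<'E'
from h import *
plan([.40,-.18,.31],TD,8)
print('pad',pad,'standoff',pad-.131*ty)
E
```

```text
t: 15.1
tool_pos: [0.4181, 0.0803, 0.3082]
orientation: [-1.336, 0.969, -0.976]
force: [0.9, -0.5, -0.2]
opening: 0.0009
t 15.1 pos [0.4181 0.0803 0.3082] goal [ 0.4  -0.18  0.31] dist 0.2609 ang [ 44.09 -19.29   8.07] F [ 0.9 -0.5 -0.2] open 0.0009 q [ 0.07 -0.38  1.81  0.    1.7   1.32]
[3.02, -0.03, -1.23] [5.51, -2.41, 1.01]
[2.97, -0.21, -1.34] [5.51, -2.41, 1.01]
[2.9, -0.39, -1.44] [5.51, -2.41, 1.01]
[2.83, -0.59, -1.51] [5.51, -2.41, 1.01]
[2.75, -0.78, -1.56] [5.51, -2.41, 1.01]
[2.67, -0.98, -1.59] [5.51, -2.41, 1.01]
[2.59, -1.18, -1.6] [5.51, -2.41, 1.01]
[2.5, -1.38, -1.58] [5.51, -2.41, 1.01]
pad [ 0.48136959 -0.35762573  0.055     ] standoff [ 0.40887583 -0.41528988  0.14763099]
```

```bash
python3 -m creep '[[[1,3,0,-1.2,5.5,-2.4,1],[1,3,-0.2,-1.3,5.5,-2.4,1],[1,2.9,-0.4,-1.4,5.5,-2.4,1],[1,2.8,-0.6,-1.5,5.5,-2.4,1],[1,2.8,-0.8,-1.6,5.5,-2.4,1],[1,2.7,-1,-1.6,5.5,-2.4,1],[1,2.6,-1.2,-1.6,5.5,-2.4,1],[1,2.5,-1.4,-1.6,5.5,-2.4,1]]]'
python3 - <<'E'
from h import *
plan(pad-.131*ty+np.array([0,0,.08]),TD,8)
E
```

```text
t: 15.9
tool_pos: [0.4012, -0.1763, 0.3206]
orientation: [-0.755, 0.341, -0.867]
force: [0.8, 0.1, 0.5]
opening: 0.0004
t 15.9 pos [ 0.4012 -0.1763  0.3206] goal [ 0.4089 -0.4153  0.2276] dist 0.2565 ang [0.87 0.64 1.35] F [0.8 0.1 0.5] open 0.0004 q [-1.17 -0.49  2.06  0.76  1.74 -0.2 ]
[2.38, -0.35, -2.12] [0.11, 0.08, 0.17]
[2.39, -0.36, -2.11] [0.11, 0.08, 0.17]
[2.39, -0.37, -2.11] [0.11, 0.08, 0.17]
[2.39, -0.39, -2.1] [0.11, 0.08, 0.17]
[2.39, -0.4, -2.1] [0.11, 0.08, 0.17]
[2.39, -0.41, -2.1] [0.11, 0.08, 0.17]
[2.39, -0.42, -2.09] [0.11, 0.08, 0.17]
[2.4, -0.43, -2.09] [0.11, 0.08, 0.17]
```

```bash
python3 -m creep '[[[1,2.4,-0.4,-2.1,0.1,0.1,0.2],[1,2.4,-0.4,-2.1,0.1,0.1,0.2],[1,2.4,-0.4,-2.1,0.1,0.1,0.2],[1,2.4,-0.4,-2.1,0.1,0.1,0.2],[1,2.4,-0.4,-2.1,0.1,0.1,0.2],[1,2.4,-0.4,-2.1,0.1,0.1,0.2],[1,2.4,-0.4,-2.1,0.1,0.1,0.2],[1,2.4,-0.4,-2,0.1,0.1,0.2]]]'
python3 - <<'E'
from h import *
plan(pad-.131*ty,TD,8)
t=cam('top');s=cam('scene')
v=(cloud(t)-PR[1])@PR[0]
m=(abs(v[...,1])<.02)&(abs(v[...,2]-.055)<.0045)&(v[...,0]>-.12)&(v[...,0]<.12)
S=v[m];print('bar top view',len(S),S.min(0),S.max(0))
v=(cloud(s)-PR[1])@PR[0]
m=(abs(v[...,1])<.02)&(abs(v[...,2]-.055)<.0045)&(v[...,0]>-.12)&(v[...,0]<.12)
S=v[m];print('bar scene view',len(S),S.min(0),S.max(0),np.polyfit(S[:,0],S[:,2],1))
m=np.hstack([cv2.resize(s['frame'][180:360,40:280],(400,300)),cv2.resize(s['frame'][125:185,300:440],(400,300),interpolation=cv2.INTER_CUBIC)]);cv2.imwrite('pics/m6.png',m[:,:,::-1])
E
```

```text
t: 16.7
tool_pos: [0.404, -0.4311, 0.2234]
orientation: [-0.727, 0.358, -0.862]
force: [0.3, -0.2, 1.4]
opening: 0.0006
t 16.7 pos [ 0.404  -0.4311  0.2234] goal [ 0.4089 -0.4153  0.1476] dist 0.0775 ang [-0.09 -0.53  0.42] F [ 0.3 -0.2  1.4] open 0.0006 q [-1.33  0.27  1.54  0.71  1.68 -0.47]
[-0.12, 0.79, -0.55] [-0.01, -0.07, 0.05]
[-0.12, 0.79, -0.55] [-0.01, -0.07, 0.05]
[-0.12, 0.79, -0.55] [-0.01, -0.07, 0.05]
[-0.12, 0.79, -0.55] [-0.01, -0.07, 0.05]
[-0.12, 0.79, -0.55] [-0.01, -0.07, 0.05]
[-0.12, 0.79, -0.55] [-0.01, -0.07, 0.05]
[-0.12, 0.79, -0.55] [-0.01, -0.07, 0.05]
[-0.12, 0.79, -0.55] [-0.01, -0.07, 0.05]
bar top view 1031 [-0.10063201 -0.01998636  0.05050499] [0.10041231 0.01993902 0.05940565]
bar scene view 463 [-0.0979487  -0.01999876  0.05061309] [0.11483884 0.01983421 0.05940604] [0.00023244 0.0552329 ]
```

View pics/m6.png

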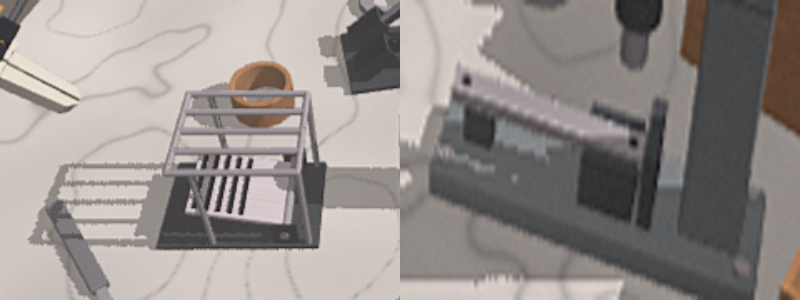

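The scene view shows the bar seated, spanning x ≈ −100 to +100 and level. The pedal's ridged front faces left in the image, the open side; a knife-like tool lies low in front at (70,250), and the slanted tool stays above it. I go in to the pad.

```bash
python3 -m creep '[[[1,-0.2,0.8,-0.6,0,-0.1,0.1],[1,-0.2,0.8,-0.6,0,-0.1,0.1],[1,-0.1,0.8,-0.6,0,-0.1,0.1],[1,-0.1,0.8,-0.6,0,-0.1,0.1],[1,-0.1,0.8,-0.6,0,0,0],[1,-0.1,0.8,-0.6,0,0,0],[1,-0.1,0.8,-0.5,0,0,0],[1,0,0.5,-0.3,0,0,0]]]'
python3 - <<'E'
from h import *
plan(pad-.021*ty,TD,8)
E
```

```text
t: 17.6
tool_pos: [0.4079, -0.4131, 0.1423]
orientation: [-0.729, 0.355, -0.851]
force: [-0.4, 0.1, -0.0]
opening: 0.0003
t 17.6 pos [ 0.4079 -0.4131  0.1423] goal [ 0.4697 -0.3669  0.0698] dist 0.1058 ang [-0.06 -0.14 -0.05] F [-0.4  0.1 -0. ] open 0.0003 q [-1.31  0.33  1.63  0.7   1.57 -0.56]
[0.03, 1.32, 0.04] [-0.01, -0.02, -0.01]
[0.03, 1.32, 0.04] [-0.01, -0.02, -0.01]
[0.03, 1.32, 0.04] [-0.01, -0.02, -0.01]
[0.03, 1.32, 0.04] [-0.01, -0.02, -0.01]
[0.03, 1.32, 0.04] [-0.01, -0.02, -0.01]
[0.03, 1.32, 0.04] [-0.01, -0.02, -0.01]
[0.03, 1.32, 0.04] [-0.01, -0.02, -0.01]
[0.03, 1.32, 0.04] [-0.01, -0.02, -0.01]
```

```bash
python3 -m creep '[[[1,0,1.3,0.1,0,0,0],[1,0,1.4,0.1,0,0,0],[1,0,1.4,0,0,0,0],[1,0,1.4,0,0,0,0],[1,0,1.4,0,0,0,0],[1,0,1.3,0,0,0,0],[1,0,1.2,0,0,0,0],[1,0,0.8,0,0,0,0]]]'
python3 - <<'E'
from h import *
plan(pad-.011*ty,TD,1)
w=cam('wrist');s=cam('scene')
x=w['R']@pad+w['t'];print('pad px',(w['intrinsics']@x/x[2])[:2])
m=np.hstack([cv2.resize(w['frame'],(400,300)),cv2.resize(s['frame'][210:330,120:280],(400,300),interpolation=cv2.INTER_CUBIC)]);cv2.imwrite('pics/m7.png',m[:,:,::-1])
E
```

```text
t: 18.4
tool_pos: [0.4701, -0.3636, 0.0651]
orientation: [-0.731, 0.355, -0.851]
force: [-45.1, -21.8, 14.9]
opening: 0.0005
t 18.4 pos [ 0.4701 -0.3636  0.0651] goal [ 0.4753 -0.3625  0.0628] dist 0.0058 ang [ 0.08 -0.11 -0.04] F [-45.1 -21.8  14.9] open 0.0005 q [-1.19  0.39  1.71  0.76  1.38 -0.57]
[0.23, 0.5, 0.17] [0.08, -0.11, -0.04]
pad px [278.35269594 264.1363161 ]
```

View pics/m7.png

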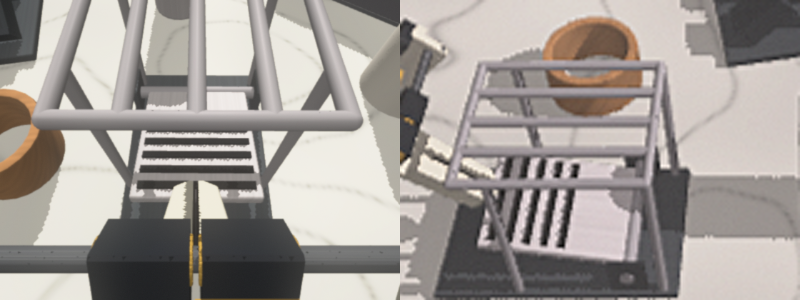

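The tip is touching the pedal's front edge: the lower corner of the finger met it and 45 N builds up. I back off and come in about 1 cm higher.

```bash
python3 -m creep '[[[1,0,-1.5,0,0,0,0],[1,0,-1.5,0.4,0,0,0],[1,0,-0.5,0.6,0,0,0],[1,0,0,0.6,0,0,0],[1,0,0,0,0,0,0],[1,0,0,0,0,0,0],[1,0,0,0,0,0,0],[1,0,0,0,0,0,0]]]'
python3 - <<'E'
from h import *
plan(pad-.011*ty+.012*TD[:,2],TD,1)
t=cam('top');s=cam('scene')
for nm,c,b in(('top',t,(350,465,170,285)),('scene',s,(130,240,260,330))):
    P=cloud(c);m=np.zeros(P.shape[:2],bool);m[b[2]:b[3],b[0]:b[1]]=1
    m&=(P[...,2]>.003)&(P[...,2]<.016)&(c['frame'].max(-1)<150)
    n,l,st,_=cv2.connectedComponentsWithStats(m.astype(np.uint8));Q=P[l==1+st[1:,4].argmax()]
    r=cv2.minAreaRect((Q[:,:2]*1000).astype(np.float32));print(nm,np.round(r[0],1),np.round(r[1]),round(r[2],1))
E
```

```text
t: 19.3
tool_pos: [0.4593, -0.3735, 0.1048]
orientation: [-0.733, 0.354, -0.852]
force: [-1.0, -0.1, 0.4]
opening: 0.0006
t 19.3 pos [ 0.4593 -0.3735  0.1048] goal [ 0.4819 -0.3572  0.0713] dist 0.0436 ang [ 0.14 -0.04  0.07] F [-1.  -0.1  0.4] open 0.0006 q [-1.21  0.34  1.69  0.74  1.45 -0.54]
[0.12, 4.34, -0.39] [0.14, -0.04, 0.07]
top [ 518.1 -325.7] [202. 130.] 37.5
scene [ 521.8 -327.1] [201. 130.] 38.7
```

The pedal unit has not moved in the scene view. I re-approach higher.

```bash
python3 -m creep '[[[1,0.1,0.8,0,0.1,0,0],[1,0,0.8,0,0,0,0],[1,0,0.8,0,0,0,0],[1,0,0.7,0,0,0,0],[1,0,0.3,0,0,0,0],[1,0,0,0,0,0,0],[1,0,0,0,0,0,0],[1,0,0,0,0,0,0]]]'
python3 - <<'E'
from h import *
plan(pad-.011*ty+.012*TD[:,2],TD,1)
w=cam('wrist','w8')
E
```

```text
t: 20.2
tool_pos: [0.4803, -0.3566, 0.0768]
orientation: [-0.729, 0.355, -0.85]
force: [-0.5, 0.2, 0.6]
opening: 0.0006
t 20.2 pos [ 0.4803 -0.3566  0.0768] goal [ 0.4819 -0.3572  0.0713] dist 0.0058 ang [-0.02 -0.15 -0.09] F [-0.5  0.2  0.6] open 0.0006 q [-1.17  0.37  1.71  0.77  1.39 -0.54]
[0.15, 0.45, -0.33] [-0.02, -0.15, -0.09]
```

View pics/w8.png

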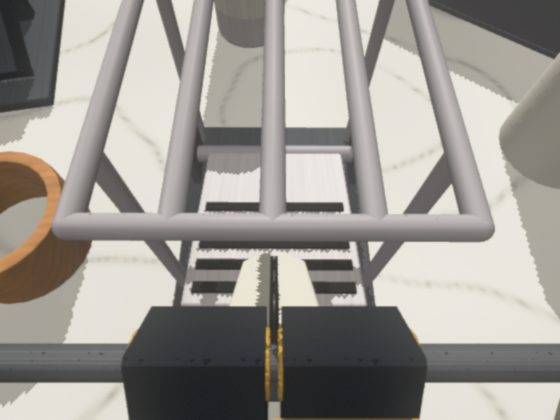

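The wrist view shows the fingers over the pedal plate, tip at (272,258), clear of the roof's front bar at row 225. I press down.

```bash
python3 -m creep '[[[1,0,0.35,-0.35,0,0,0],[1,0,0.35,-0.35,0,0,0],[1,0,0.35,-0.35,0,0,0],[1,0,0.35,-0.35,0,0,0],[1,0,0.35,-0.35,0,0,0],[1,0,0.3,-0.35,0,0,0],[1,0,0.2,-0.2,0,0,0],[1,0,0,0,0,0,0]]]'
python3 - <<'E'
from h import *
s=readout.read_state();print(s['tool_pos']+.011*ty-.0*TD[:,2],PD[0].T@(s['tool_pos']+.011*ty-PD[1]),s['force'])
E
```

```text
t: 21.05
tool_pos: [0.48, -0.3593, 0.0442]
orientation: [-0.73, 0.352, -0.854]
force: [-2.2, -1.2, 5.5]
opening: 0.0002
[ 0.48609582 -0.35448952  0.03638581] [-0.04434888 -0.00048772  0.03638581] [-2.18164557 -1.22318288  5.4642517 ]
```

```bash
python3 -m creep '[[[1,0,0.2,-0.2,0,0,0],[1,0,0.2,-0.2,0,0,0],[1,0,0,0,0,0,0],[1,0,0,0,0,0,0],[1,0,0,0,0,0,0],[1,0,0,0,0,0,0],[1,0,0,0,0,0,0],[1,0,0,0,0,0,0]]]'
python3 - <<'E'
from h import *
s=readout.read_state();print(PD[0].T@(s['tool_pos']+.011*ty-PD[1]),s['force'],s['t'])
c=cam('scene');P=cloud(c)
v=(P-PR[1])@PR[0];m=(abs(v[...,0]-.078)<.03)&(abs(v[...,1])<.03)&(v[...,2]>.05)&(v[...,2]<.18);S=v[m];print('z hist',np.histogram(S[:,2],np.arange(.05,.181,.01)))
m=np.hstack([cv2.resize(c['frame'][210:330,80:240],(400,300),interpolation=cv2.INTER_CUBIC),cv2.resize(c['frame'][85:175,340:460],(400,300),interpolation=cv2.INTER_CUBIC)]);cv2.imwrite('pics/m9.png',m[:,:,::-1])
E
```

```text
t: 21.85
tool_pos: [0.4805, -0.3594, 0.0444]
orientation: [-0.726, 0.346, -0.851]
force: [-3.3, 0.8, 5.1]
opening: 0.0004
[-0.04403641 -0.00085675  0.0365879 ] [-3.32625849  0.80423478  5.12843322] 21.85
z hist (array([177,  34,  52,  30,  24,  32,  28,  33,  10,  50,  48,  56,  32]), array([0.05, 0.06, 0.07, 0.08, 0.09, 0.1 , 0.11, 0.12, 0.13, 0.14, 0.15,
       0.16, 0.17, 0.18]))
```

View pics/m9.png

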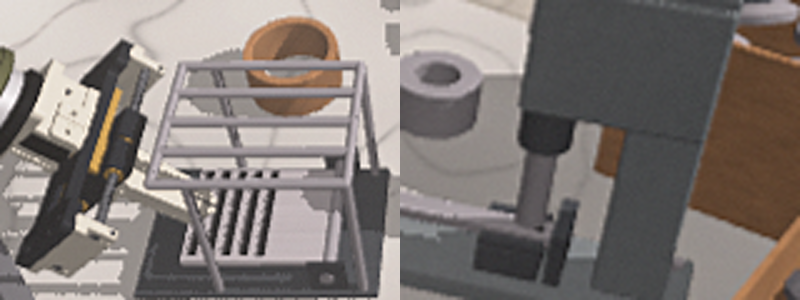

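The ram is down near the bar (right half, (535,215)), but the force is still low. I push on, with movement in the last rows too.

```bash
python3 -m creep '[[[1,0,0.4,-0.4,0,0,0],[1,0,0.4,-0.4,0,0,0],[1,0,0.4,-0.4,0,0,0],[1,0,0.4,-0.4,0,0,0],[1,0,0.4,-0.4,0,0,0],[1,0,0.4,-0.4,0,0,0],[1,0,0.4,-0.4,0,0,0],[1,0,0.4,-0.4,0,0,0]]]'
python3 - <<'E'
from h import *
s=readout.read_state();print(PD[0].T@(s['tool_pos']+.011*ty-PD[1]),s['force'],s['t'])
c=cam('scene');P=cloud(c)
v=(P-PR[1])@PR[0];m=(abs(v[...,0]-.078)<.03)&(abs(v[...,1])<.03)&(v[...,2]>.05)&(v[...,2]<.18);S=v[m];print('z hist',np.histogram(S[:,2],np.arange(.05,.181,.01))[0])
w=(P-PD[1])@PD[0]
for x0 in(-.045,-.03,-.01,.01,.03):
  m=(abs(w[...,0]-x0)<.008)&(w[...,1]<-.015)&(w[...,1]>-.045)&(w[...,2]<.07)&(w[...,2]>.012);print(x0,m.sum(),np.median(w[m][:,2]).round(4) if m.any() else '')
P=cloud(np.load('pics/top.npz'));w=(P-PD[1])@PD[0]
for x0 in(-.045,-.03,-.01,.01,.03):
  m=(abs(w[...,0]-x0)<.008)&(abs(w[...,1])<.045)&(w[...,2]<.07)&(w[...,2]>.012);print('rest',x0,m.sum(),np.median(w[m][:,2]).round(4) if m.any() else '')
E
```

```text
t: 22.7
tool_pos: [0.4808, -0.3601, 0.0406]
orientation: [-0.698, 0.308, -0.83]
force: [-29.5, 5.9, 46.2]
opening: 0.0004
[-0.04423216 -0.00160983  0.03287076] [-29.52068731   5.88660652  46.21860279] 22.7
z hist [174  38  52  31  27  29  30  29  10  45  54  60  28]
-0.045 55 0.0297
-0.03 88 0.0299
-0.01 100 0.0295
0.01 96 0.0299
0.03 95 0.0293
rest -0.045 197 0.0552
rest -0.03 188 0.0515
rest -0.01 197 0.0464
rest 0.01 193 0.0415
rest 0.03 183 0.0358
```

The pedal plate measures flat at 29.7 mm, which is the stop at 29 mm, and it has been held there. I let it spring back and withdraw.

```bash
python3 -m creep '[[[1,0,-0.4,0.4,0,0,0],[1,0,-0.6,0.5,0,0,0],[1,0,-0.6,0.5,0,0,0],[1,0,-0.6,0.5,0,0,0],[1,0,-0.6,0.5,0,0,0],[1,0,-0.8,0.3,0,0,0],[1,0,-1,0,0,0,0],[1,0,-1.5,0,0,0,0]]]'
python3 -m creep '[[[1,0,-2,0,0,0,0],[1,0,-2,0,0,0,0],[1,0,-2,0,0,0,0],[1,0,-2,0,0,0,0],[1,0,-2,0.5,0,0,0],[1,0,-2,1,0,0,0],[1,0,-1,1,0,0,0],[1,0,0,0,0,0,0]]]'
python3 - <<'E'
from h import *
s=cam('scene');t=cam('top');print(readout.read_state()['force'])
for nm,c in(('s',s),('t',t)):
    P=cloud(c);w=(P-PD[1])@PD[0]
    for x0 in(-.045,-.01,.03):
        m=(abs(w[...,0]-x0)<.008)&(abs(w[...,1])<.045)&(w[...,2]<.07)&(w[...,2]>.012);print(nm,x0,m.sum(),np.median(w[m][:,2]).round(4) if m.any() else '')
    v=(P-PR[1])@PR[0];m=(abs(v[...,1])<.013)&(abs(v[...,2]-.055)<.004)&(abs(v[...,0])<.115);S=v[m];print('bar x',S[:,0].min(),S[:,0].max(),np.median(S[:,1]),np.polyfit(S[:,0],S[:,2],1))
m=np.vstack([np.hstack([cv2.resize(x['frame'],(400,300)) for x in(s,t)]),np.hstack([cv2.resize(s['frame'][85:175,300:420],(400,300)),cv2.resize(s['frame'][150:240,230:350],(400,300))])]);cv2.imwrite('pics/m10.png',m[:,:,::-1])
E
```

```text
t: 23.55
tool_pos: [0.4587, -0.3756, 0.1048]
orientation: [-0.695, 0.309, -0.827]
force: [1.3, 0.9, 0.3]
opening: 0.0004
t: 24.35
tool_pos: [0.3884, -0.434, 0.2193]
orientation: [-0.698, 0.311, -0.832]
force: [-0.3, 0.0, 0.2]
opening: 0.0005
[ 0.10411955 -0.00599662 -0.28246425]
s -0.045 169 0.0562
s -0.01 258 0.0476
s 0.03 257 0.037
bar x -0.09855959311925107 0.11494389959483417 -0.001376440459955342 [0.00064585 0.05542424]
t -0.045 200 0.0549
t -0.01 198 0.0466
t 0.03 181 0.0356
bar x -0.10046100728832273 0.10003098889123521 0.0002749790489918935 [-0.00032002  0.05456331]
```

View pics/m10.png

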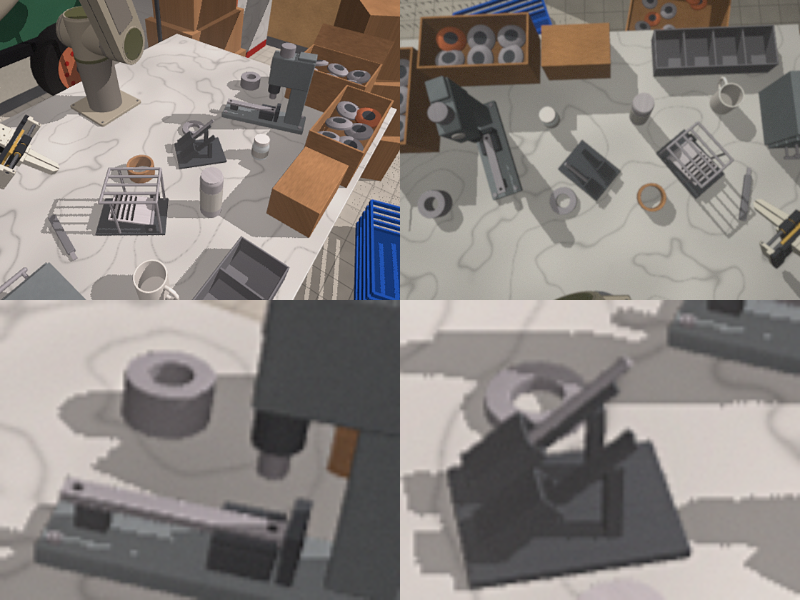

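The bar is seated with the ram up, the pedal is back at rest, the rod is still in the rack, the other objects stand where they were, and the robot is clear of everything.

```bash
python3 -c "
from plant import robot
print(robot.close_job())"
```

```text
the job is handed in; nothing more can be done
None
```

The job is done and handed in at about 24.4 s of the 58 s allowed. I pulled the bar out along its own length, laid it flat in the press against the end stop and let go. Then I pressed the pedal to its stop, held it and let it spring back.

**Last checks**
- **Bar:** it spans x ≈ −100 to +100 mm in the press, level, with its top at about 55 mm. The scene view gave +115 mm at the far end, probably because the end stop was counted in.
- **Pedal:** the plate measured 29.7 mm high while pressed (stop at 29 mm) and about 55 mm after release. The ram is up again.
- **Rest of the bench:** the rod is still in the rack. The loose objects look unmoved by eye; I did not re-measure them.
- **Robot:** clear of everything, and the wrist force reads about zero.

**What did not go cleanly**
- **Touch on the pedal edge:** on the first approach the fingertips met the front edge of the pedal. The wrist force reached about 50 N, mostly horizontal, before I backed off. The scene view showed the pedal unit unmoved; the top view, partly blocked by the arm, read 2–3 mm and about 1° different.
- **Hold time:** the pedal was probably down for about 1.5 s rather than half a second. I pushed again because the force read only about 5 N, less than the 11 N expected at the stop. It peaked at about 55 N on that second push.

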